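Hang two seed-sample tubes in the sloping stand and screw them shut

TASK

Slide the long flanged sample tube into the sloping slotted stand from its open end, its flange under the keeper strips and pushed fully home against the closed end, then slide the short flanged tube in behind it until the flanges meet. Once a tube hangs in the stand, screw its loose cap fully shut (clockwise), so that at the end both hang home with caps shut; leave the plain tube, the jars and everything else where they are.

Things in the scene. Friction and masses are not known exactly. Their poses are not given: they have to be found in the camera images.
- long_tube: the long sample tube: aluminium barrel 32 mm across and 120 mm long below a flange; the flange is a square plate 62 x 62 mm, 6 mm thick (z 120 to 126), sides along the tube's x and y; above it a 26 mm neck, then a black ribbed cap 36 mm across from z 138 to z 178. Origin at the centre of the bottom end, z along the tube to the cap. 140 to 240 g. Starts upright in a wooden block, turned at random
- long_tube_flange (a point): centre of the underside of the long tube's flange, on its axis, 120 mm from the bottom end; axes as the tube's
- long_tube_grip (a point): centre of the long tube's cap, on the axis, 158 mm from the bottom end: a good place to grip (20 mm of cap above and below)
- long_tube_cap (a joint): turn of the long tube's captive cap about the tube's axis, rad: starts loose at 0 to 0.3, grows as the cap is turned clockwise seen from the cap's end, firm stop at 1.3 = screwed shut; stays where left (friction 0.06 N m; it does not rise or come off). The rib on the cap's top turns with it
- short_tube: the short sample tube: aluminium barrel 32 mm across and 80 mm long below a flange; the flange is a square plate 62 x 62 mm, 6 mm thick (z 80 to 86), sides along the tube's x and y; above it a 26 mm neck, then a black ribbed cap 36 mm across from z 98 to z 138. Origin at the centre of the bottom end, z along the tube to the cap. 140 to 240 g. Starts upright in a wooden block, turned at random
- short_tube_flange (a point): centre of the underside of the short tube's flange, on its axis, 80 mm from the bottom end; axes as the tube's
- short_tube_grip (a point): centre of the short tube's cap, on the axis, 118 mm from the bottom end: a good place to grip (20 mm of cap above and below)
- short_tube_cap (a joint): turn of the short tube's captive cap about the tube's axis, rad: starts loose at 0 to 0.3, grows as the cap is turned clockwise seen from the cap's end, firm stop at 1.3 = screwed shut; stays where left (friction 0.06 N m; it does not rise or come off). The rib on the cap's top turns with it
- lane: slotted plate of the grey stand, fixed, leaning 30 deg towards the robot. Origin: mid lane, on the surface the flange rests on, 145 mm above the table. x up the slope; y level, along the slot from the open end (edge at y -65 mm) to the closed end (stop face for flanges at y +65); z out of the plate, 30 deg from vertical. Barrel slot 36 mm wide, plate 6 mm thick, its outside x -52 to +52
- lane_mouth (a point): middle of the lane's open end (lane y -65, axes as the lane's). Flange channel 67 mm wide, 10 mm high, roofed at both sides by keeper strips (lane z 10 to 14 mm) 48 mm apart that let neck and cap pass: a flange enters only here, sliding along +y, and can then not be lifted out nor turn more than about 5 deg
- long_home (a point): where the centre of the long tube's flange underside belongs: lane y +34 mm, flange against the stop; axes as the lane's
- short_home (a point): where the centre of the short tube's flange underside belongs: lane y -28 mm, its flange against the long tube's flange; axes as the lane's
- stand: the whole stand, fixed; origin on the table under the lane's origin, z up, y along the lane; steel foot 150 x 160 mm, 12 mm thick. Beyond the closed end an end wall 110 mm wide, 12 mm thick, rises to 180 mm above the table; one leg under the front edge near the open end; nothing else below the plate
- long_block: wooden block 60 x 60 x 50 mm with a 36 mm square well (floor 12 mm above the table) in which the long tube stands; fixed; origin under its centre
- short_block: the same block, holding the short tube; fixed
- plain_block: the same block, holding the plain tube; fixed
- jar_a: glass jar with steel lid, 72 mm across, 95 mm high, stands at one of the four places of the blocks; origin under its centre; leave alone
- jar_b: glass jar, 72 mm across, 95 mm high, in front (robot side) of the stand's open end; origin under its centre; leave alone
- jar_c: glass jar, 64 mm across, 85 mm high, behind the stand's open end; origin under its centre; leave alone
- plain_tube: capped aluminium tube WITHOUT a flange, 36 mm across the cap, 140 mm long, standing in a wooden block like the others; origin at its bottom end; leave alone
- dish: white bowl, 90 mm across, 22 mm high; origin under its centre; leave alone
- scoop: steel spoon 170 mm long lying flat along its x; leave alone
- tray: white open tray 120 x 160 x 30 mm; origin under its centre; leave alone
Mind the look-alikes: they are no part of the job. What is shaped like the short_tube but orange or turquoise is not meant.

How it is judged:
By the outcome, as a careful person would: the job done as asked, in the order asked, and still so for the second after the job is handed in, with the robot touching nothing.
It also fails if it takes over 72 s, if anything falls off the work surface, if the arm or the gripper's body presses on something with over 40 N, if the wrist force passes 120 N, or if a joint passes its speed limit or range.

ROBOT

A 6-joint arm with a two-finger parallel gripper is mounted at the origin on the work surface. World frame = base frame: x ahead of the robot, y to its left, z up, the work surface at z = 0. Lengths are in mm, angles in degrees, forces in N, time in s.
With the tool pointing down it reaches from about 350 to 850 mm from the base axis. Payload 8.1 kg.
Tool frame: the origin (TCP) lies midway between the tips of the shut fingers; the grasp point (between the pads) lies 19 mm behind it; y points along the fingers, x is the direction in which the jaws open and shut, and the axes are right-handed (so a half turn about y gives the same grasp; the last joint's range is limited). The gripper opens to 85 mm and grips with 20 to 120 N. Pads are 22 mm wide; open, the fingers measure 114 mm over their backs; the gripper's body (76 mm by 85 mm) begins 54 mm behind the grasp point. The pads swing forward as they close: fully open they stand 13 mm farther back than shut.
Start: joints at [63.747, 7.471, 85.268, -0, 87.261, -4.893], TCP at [218.514, 558.8, 231.292] pointing down, gripper open.
Joint ranges: [-169.43, 169.43], [-51.17, 129.36], [1.28, 143.12], [-76.62, 256.62], [0, 156.53], [-152.29, 152.29]. Speed limits (degrees/s): [136.94, 136.94, 159.86, 180, 180, 180].

INTERFACE

Orientations are given as [roll, pitch, yaw] about the fixed x, y, z axes, in that order (R = Rz(yaw) Ry(pitch) Rx(roll)).
In Python, from bench import r gives the robot as it stands.
- The arm moves only by the tool move_arm, never from a script. Its arguments are lists of equal length, an entry for each row: "linear": the shift along the tool's x, y, z normalised to -1 to 1, where 1 is 300 mm, a list of three; "twist": the turn, a rotation vector about the tool's x, y, z normalised to -1 to 1, where 1 is pi/2 rad, a list of three; "hand": the opening, from -1 (shut) to 1 (fully open). A call has 1 to 12 rows; each row is the pose to reach, as a shift and turn from the pose measured when the call began, along the tool's axes at that moment; what a row does not reach only later rows make up. A row lasts 1/12 s, in which the tool goes at most 41.7 mm and 7.16 degrees, less where a joint would pass 70% of its speed; a pose out of reach is approached as far as the arm can. A call with a number of a shift or a turn outside -1 to 1 is refused whole. A call with a gripper value outside its range is refused whole. The fingers move at their own pace and stop on an object; "force" is the grip in N (left out, the last holds). Time passes only in rows, so rows that repeat a pose let the fingers close. It gives the time, the measured TCP pose, the force and the opening at its end, in the units of the state.
- r.sense(): the state, without advancing time (a new reading comes with each control period).
- r.snapshot(name): name is "scene" or "top"; returns a dict with "frame" (480x640x3 uint8, red, green, blue), "range_z" (480x640 float32, mm along the optical axis (not along the pixel's ray), 0 where there is no reading), "intrinsics" (3x3 intrinsics, pixels), "R" (3x3) and "t" (3): a world point X has camera coordinates R X + t. Camera axes: x right, y down, z forward; pixel columns grow to the right and rows downward; lengths in mm; the calibration is good to about 2 mm. A picture is of the moment at which its call begins.
- r.hand_in(): hands the job in, once; it reports no verdict.
The state is a dict: "time": time; "joint_pos": joint angles; "qd": joint speeds; "joint_efforts": joint torques, N m; "tool_pos": TCP position; "tcp_rot": TCP orientation; "ft_force": force on the tool from outside, world axes, zero at the start; "wrist_torque": the same for the moment, N m; "finger_gap": finger opening in mm.
Only numpy, scipy, OpenCV 4.12 (cv2) and the standard library are available. Lean on these libraries where they do the work, as an engineer would, in place of code of your own. Each camera call takes 0.05 s, during which the arm holds its last target. There are 200 camera calls.

## Working session

There is one attempt and no reset: what is moved stays moved. The work goes in short steps, Python scripts to look and compute and a tool call to move; the robot and the scene stay as the last step left them, time stands still between calls to the robot, and variables do not carry over. Pictures are saved under pics/ and viewed, on a budget of 10 in all, crops included, one or two more only if the job needs it, and the job is handed in when it is done.

Besides the shell and the picture viewer there is one more tool, called in YAML: its name, and indented under it one key for each argument. move_arm: Moves the arm, as the interface text tells. Scaled input: -1 to 1 covers 300 mm each way for a shift and pi/2 rad each way for a turn. Its arguments: {"type":"object","properties":{"linear":{"type":"array","items":{"type":"array","items":{"type":"number","minimum":-1,"maximum":1}}},"twist":{"type":"array","items":{"type":"array","items":{"type":"number","minimum":-1,"maximum":1}}},"hand":{"type":"array","items":{"type":"number"}},"force":{"type":"number"}},"required":["linear","twist","hand"]}

```bash
ls; mkdir -p pics; cat > h.py <<'E'
import numpy as np, cv2
from scipy.spatial.transform import Rotation as Ro
from bench import r
def cloud(s):
    K=s["intrinsics"];z=s["range_z"].astype(float);v,u=np.mgrid[0:480,0:640]
    c=np.stack([(u-K[0,2])/K[0,0]*z,(v-K[1,2])/K[1,1]*z,z],-1)
    w=(c-s["t"])@s["R"]; w[z==0]=np.nan; return w
def tool():
    s=r.sense(); return np.array(s["tool_pos"]),Ro.from_euler('xyz',s["tcp_rot"],degrees=True)
E
python3 - <<'E'
from h import *
print(r.sense())
for n in("scene","top"):
    s=r.snapshot(n);np.savez("pics/%s0.npz"%n,**s);cv2.imwrite("pics/%s0.png"%n,s["frame"][:,:,::-1]);print(n,s["intrinsics"],s["R"],s["t"])
E
```

```text
pics
{'time': 0.0, 'joint_pos': array([ 6.37479758e+01,  7.51441650e+00,  8.53297507e+01, -1.93190748e-04,
        8.72606335e+01, -4.89165465e+00]), 'qd': array([ 0.01784819,  0.00380634, -0.06380148,  0.03474197, -0.03922859,
        0.09300356]), 'joint_efforts': array([ 5.64961065e-04, -5.69388270e+01, -5.00559676e+01, -1.21828930e-04,
        1.45654759e-02,  3.17955266e-05]), 'tool_pos': array([218.2639529 , 558.30652192, 230.24711342]), 'tcp_rot': array([-89.99125569,   0.1044355 ,  68.63964782]), 'ft_force': array([ 0.23367539,  0.7683568 , -0.09143329]), 'wrist_torque': array([ 0.01701423, -0.064975  , -0.03853276]), 'finger_gap': 85.03786015419129}
scene [[496.26595454   0.         322.7039    ]
 [  0.         496.26595454 233.13017909]
 [  0.           0.           1.        ]] [[-0.67014854  0.74214563 -0.01099092]
 [ 0.65430859  0.5837124  -0.48079112]
 [-0.35040149 -0.32939292 -0.87676627]] [ 449.61656664 -279.4038684  1427.97051871]
top [[488.55566349   0.         317.45910174]
 [  0.         488.55566349 243.30256465]
 [  0.           0.           1.        ]] [[ 0.02992419 -0.99931514  0.02176662]
 [-0.99092243 -0.03251414 -0.13044377]
 [ 0.13106216 -0.0176656  -0.99121675]] [-105.86638595  576.97762613 1073.85081918]
```

View pics/scene0.png

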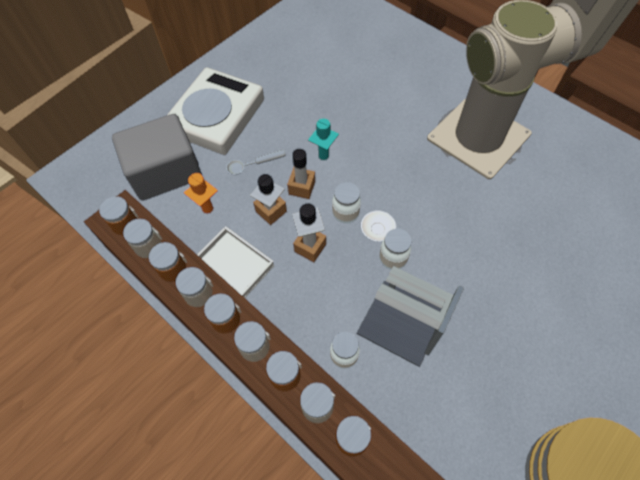

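View pics/top0.png

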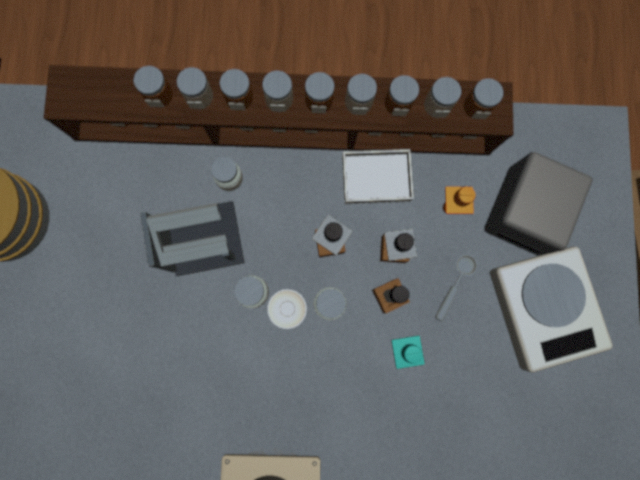

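The scene picture shows the long tube at (308,215), the short tube at (267,185), the plain tube at (300,160), and the stand at (410,310). In the top view the long tube is at (333,235), the short at (403,243), and the stand's open end faces right at u≈240, between jars at (227,172) and (252,292).

```bash
python3 - <<'E'
from h import *
np.set_printoptions(precision=1,suppress=True)
for n in("top","scene"):
    s=dict(np.load("pics/%s0.npz"%n));w=cloud(s)
    f=s["frame"].astype(int)
    print(n)
    wins={"long":(300,205,365,265),"short":(375,220,425,270),"jarb":(230,270,272,312),"jarc":(205,150,245,195),"jara":(312,285,350,325),"plain":(370,272,415,318)} if n=="top" else {"long":(285,195,330,262),"short":(245,168,287,225),"jarb":(378,225,414,268),"jarc":(328,330,362,366),"jara":(330,180,362,222)}
    for k,(a,b,c,d) in wins.items():
        p=w[b:d,a:c].reshape(-1,3); p=p[~np.isnan(p[:,0])]
        zt=np.percentile(p[:,2],98)
        top=p[p[:,2]>zt-6]
        e=(top.min(0)+top.max(0))/2
        print(k,"ztop",zt,"top mid",e,"ext",np.ptp(top,axis=0))
        if k in("long","short"):
            F=132 if k=="long" else 92
            q=p[abs(p[:,2]-F-4)<10]
            rect=cv2.minAreaRect(q[:,:2].astype(np.float32)); print("  flange",rect,len(q),np.median(q[:,2]))
    a,b,c,d=(140,195,250,280) if n=="top" else (355,262,465,365)
    p=w[b:d,a:c].reshape(-1,3)
    p=p[(p[:,2]>30)]
    print("stand",len(p),p.min(0),p.max(0))
    np.save("pics/st_%s.npy"%n,p)
E
```

```text
top
long ztop 191.3098600769267 top mid [ 585.9 -115.1  190.6] ext [36.  36.  10.2]
  flange ((586.3682861328125, -115.27891540527344), (61.813541412353516, 61.744102478027344), 57.78208541870117) 559 137.90452587207872
short ztop 151.77620619187763 top mid [ 575.6 -265.3  151.4] ext [35.7 35.6 11.2]
  flange ((575.8610229492188, -266.2557678222656), (61.9659309387207, 62.36643600463867), 9.245543479919434) 500 97.97649729442156
jarb ztop 98.01516675398557 top mid [466.6  57.1  96. ] ext [61.7 61.8  7.8]
jarc ztop 87.91773166246287 top mid [733.5 126.5  86.7] ext [55.3 55.7  9.5]
jara ztop 98.3598709120188 top mid [ 445.4 -118.4   97.4] ext [59.5 62.  10.2]
plain ztop 153.67441987622612 top mid [ 467.2 -256.8  153.4] ext [32.7 35.1 10.4]
stand 3478 [490.5  56.9  30.1] [638.9 269.4 188.2]
scene
long ztop 190.8052805402083 top mid [ 591.  -116.1  190.5] ext [34.  34.7 11.4]
  flange ((590.7942504882812, -116.09844970703125), (64.86591339111328, 62.67002487182617), 56.972938537597656) 420 137.41543078365734
short ztop 150.25971539176837 top mid [ 580.3 -265.7  150.3] ext [37.  36.7 11.8]
  flange ((580.4993286132812, -266.71026611328125), (62.8109245300293, 64.83985900878906), 9.038866996765137) 341 97.46601004426935
jarb ztop 96.95556475039524 top mid [493.5  64.1 111.4] ext [108.9  76.3  40.9]
jarc ztop 87.56112245610689 top mid [738.3 125.3  85.4] ext [55.2 56.2  7.8]
jara ztop 97.42952669374554 top mid [ 449.7 -119.5   95.8] ext [62.3 61.6  8.6]
stand 2979 [474.2  56.3  30.1] [739.5 268.9 187.1]
```

```bash
python3 - <<'E'
import cv2
a=cv2.imread("pics/top0.png")[140:320,130:260];b=cv2.imread("pics/scene0.png")[250:380,340:480]
a=cv2.resize(a,None,fx=3,fy=3,interpolation=2);b=cv2.resize(b,(400,371),interpolation=2)
b=cv2.copyMakeBorder(b,0,a.shape[0]-371,0,0,0);cv2.imwrite("pics/c1.png",cv2.hconcat([a,b]))
E
```

```text
(no output)
```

View pics/c1.png

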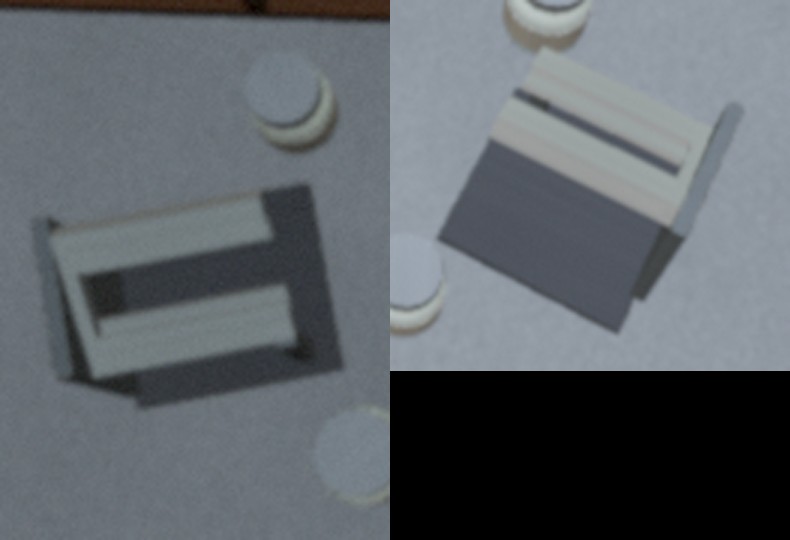

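```bash
python3 - <<'E'
from h import *
from scipy.optimize import least_squares
np.set_printoptions(precision=2,suppress=True)
for n in("top","scene"):
    p=np.load("pics/st_%s.npy"%n)
    m=(p[:,2]>100)&(p[:,0]>520)&(p[:,0]<690)&(p[:,1]>100)
    p=p[m]
    best=None;rng=np.random.default_rng(0)
    for _ in range(3000):
        a=p[rng.choice(len(p),3,False)];nn=np.cross(a[1]-a[0],a[2]-a[0]);L=np.linalg.norm(nn)
        if L<100: continue
        nn/=L; nn*=np.sign(nn[2])
        if not .8<nn[2]<.93: continue
        k=abs((p-a[0])@nn)<2.0
        if best is None or k.sum()>best.sum(): best=k
    for _ in range(3):
        c=p[best].mean(0);nn=np.linalg.svd(p[best]-c)[2][2];nn*=np.sign(nn[2]);best=abs((p-c)@nn)<2.5
    yaw=np.arctan2(-nn[1],-nn[0])
    print(n,len(p),best.sum(),"n",nn,"tilt",np.degrees(np.arccos(nn[2])),"yaw by n",np.degrees(yaw),c)
    # in-plane rect
    ey=np.array([-np.sin(yaw),np.cos(yaw),0]);ey-=nn*(ey@nn);ey/=np.linalg.norm(ey);ex=np.cross(ey,nn)
    q=np.c_[(p[best]-c)@ex,(p[best]-c)@ey].astype(np.float32)
    R=cv2.minAreaRect(q);print(R)
    # robust yaw by dominant long edges: sort by y bins the min / max of x
    for lo in range(-60,70,15):
        b=q[(q[:,1]>=lo)&(q[:,1]<lo+15)]
        if len(b)>5:
            x=np.sort(b[:,0]);g=np.diff(x);i=g.argmax();print(lo,len(b),x[0],x[-1],"gap",x[i],x[i+1])
    for lo in range(-60,60,15):
        b=q[(q[:,0]>=lo)&(q[:,0]<lo+15)]
        if len(b)>5: print("x",lo,len(b),b[:,1].min(),b[:,1].max())
    d=(p-c)@nn;print(np.histogram(d,bins=range(-40,50,4)))
    np.savez("pics/pl_%s.npz"%n,p=p,c=c,nn=nn,ex=ex,ey=ey)
E
```

```text
top 3037 1723 n [-0.49 -0.11  0.87] tilt 30.00633133296197 yaw by n 13.214740869021256 [573.4  182.1  159.54]
((-4.634860992431641, 0.7830276489257812), (151.04794311523438, 105.98426818847656), 89.73751068115234)
-60 179 -57.006203 47.896904 gap -28.113997 18.811846
-45 172 -56.082497 48.18634 gap -28.506886 19.450018
-30 172 -56.602135 47.93501 gap -27.596167 19.276812
-15 174 -56.346195 48.258038 gap -27.784426 19.374952
0 177 -57.603893 47.788628 gap -27.208097 19.725706
15 170 -56.571503 47.923244 gap -27.932472 18.962236
30 160 -53.57714 48.082123 gap -28.099348 19.885546
45 198 -50.128757 48.405956 gap -25.69331 -22.468718
60 156 -47.63048 48.644444 gap -34.801655 -32.63122
x -60 263 -74.44063 62.74465
x -45 395 -74.59401 66.803154
x -30 94 -74.31881 66.603455
x -15 40 54.93471 66.18972
x 0 33 55.260216 66.38203
x 15 322 -74.35908 65.9296
x 30 472 -74.42337 76.11568
x 45 104 -73.97098 75.99627
(array([   1,    0,    1,    4,   20,  129,  341,  118,  101, 1041,  974,
         62,   38,   43,   32,   35,   32,   26,   24,    8,    0,    0]), array([-40, -36, -32, -28, -24, -20, 
[... 562 characters left out ...]
369488
15 136 -60.252964 48.543823 gap -27.653002 17.780691
30 136 -56.90771 47.300804 gap -28.085026 15.625122
45 169 -54.83371 46.863293 gap -15.474607 -11.403274
60 84 -53.554268 47.89679 gap -53.554268 -48.24782
x -60 218 -74.562614 62.926613
x -45 265 -76.38366 63.287495
x -30 59 -75.35904 63.11265
x -15 20 53.62158 63.241932
x 0 21 54.027763 63.42567
x 15 258 -75.95747 63.06539
x 30 373 -75.97073 75.08908
x 45 58 -73.875206 72.85124
(array([  4,   7,   8,   4,  22, 184, 464, 181, 136, 732, 680,  27,  23,
        26,  29,  20,  23,  24,  19,  17,   0,   0]), array([-40, -36, -32, -28, -24, -20, -16, -12,  -8,  -4,   0,   4,   8,
        12,  16,  20,  24,  28,  32,  36,  40,  44,  48]))
```

```bash
python3 - <<'E'
from h import *
np.set_printoptions(precision=2,suppress=True)
for n,xo,yo in(("top",-4.2,-9.8),("scene",-5.2,-10.9)):
    d=np.load("pics/pl_%s.npz"%n);print(n,d["c"]+d["ex"]*xo+d["ey"]*yo-14*d["nn"])
O=None
E
cat >> h.py <<'E'
YAW=13.1
RL=Ro.from_euler('xyz',[0,-30,YAW],degrees=True).as_matrix()  # lane axes
E
python3 -c "
from h import *
print(RL)"
```

```text
top [578.92 173.33 145.32]
scene [583.7  173.22 144.87]
[[ 0.84348793 -0.22665131 -0.48698798]
 [ 0.19628579  0.97397597 -0.11332565]
 [ 0.5         0.          0.8660254 ]]
```

```bash
cat >> h.py <<'E'
O=np.array([581.3,173.3,145.])
def lanepose(x,y,z,phi):
    "TCP at lane coords, jaws at phi deg from lane x"
    c,s=np.cos(np.radians(phi)),np.sin(np.radians(phi))
    xt=c*RL[:,0]+s*RL[:,1]; yt=-RL[:,2]
    return O+RL@[x,y,z],Ro.from_matrix(np.c_[xt,yt,np.cross(xt,yt)])
def down(x,y,z,yaw): return np.array([x,y,z],float),Ro.from_euler('xyz',[-90,0,yaw],degrees=True)
def plan(P):
    p,R=tool(); s=r.sense()
    print("t %.2f"%s["time"],"tcp",np.round(p,1),np.round(s["tcp_rot"],1),"F",np.round(s["ft_force"],1),"gap %.1f"%s["finger_gap"])
    for q,Q in P:
        l=R.inv().apply(q-p)/300; t=(R.inv()*Q).as_rotvec()/(np.pi/2)
        n=max(np.linalg.norm(q-p)/41.7,np.degrees((R.inv()*Q).magnitude())/7.16)
        print("lin",np.round(l,4).tolist(),"tw",np.round(t,4).tolist(),"rows %.1f"%n)
def lane_now():
    p,R=tool(); M=R.as_matrix(); x=RL.T@M[:,0]; print("lane tcp",np.round(RL.T@(p-O),1),"phi %.1f"%np.degrees(np.arctan2(x[1],x[0])),"Flane",np.round(RL.T@np.array(r.sense()["ft_force"]),1),"T",np.round(RL.T@np.array(r.sense()["wrist_torque"]),2))
E
python3 -c "
from h import *
plan([down(450,150,260,30),down(588.4,-115.7,230,7.4)])"
```

```text
t 0.10 tcp [218.3 558.3 230.3] [-90.    0.1  68.6] F [-1.1  0.   1. ] gap 85.4
lin [-0.9865, -0.0974, -1.2151] tw [0.0003, 0.4293, -0.0011] rows 11.3
lin [-1.6431, 0.0036, -1.9673] tw [0.0005, 0.6805, -0.0011] rows 18.4
```

move_arm:
  linear:
    - [-0.85,-0.1,-0.98]
    - [-0.85,-0.1,-0.98]
    - [-0.85,-0.1,-0.98]
    - [-0.85,-0.1,-0.98]
    - [-0.85,-0.1,-0.98]
    - [-0.85,-0.1,-0.98]
    - [-0.85,-0.1,-0.98]
    - [-0.85,-0.1,-0.98]
    - [-0.85,-0.1,-0.98]
    - [-0.85,-0.1,-0.98]
  twist:
    - [0,0.68,0]
    - [0,0.68,0]
    - [0,0.68,0]
    - [0,0.68,0]
    - [0,0.68,0]
    - [0,0.68,0]
    - [0,0.68,0]
    - [0,0.68,0]
    - [0,0.68,0]
    - [0,0.68,0]
  hand: [1,1,1,1,1,1,1,1,1,1]
  force: 60

```text
time: 0.93
tool_pos: [400.9, 209.7, 261.0]
tcp_rot: [-90.2, 0.0, 7.0]
ft_force: [-0.1, -0.1, 0.5]
finger_gap: 85.2
```

```bash
python3 -c "
from h import *
plan([down(588.4,-115.7,225,7.4)])"
```

```text
t 0.93 tcp [400.9 209.7 261. ] [-90.2   0.    7. ] F [-0.1 -0.1  0.5] gap 85.2
lin [0.4884, 0.1234, -1.1524] tw [0.002, -0.0045, -0.0001] rows 9.0
```

move_arm:
  linear:
    - [0.42,0.05,-1]
    - [0.42,0.05,-1]
    - [0.42,0.05,-1]
    - [0.42,0.05,-1]
    - [0.42,0.05,-1]
    - [0.42,0.05,-1]
    - [0.42,0.05,-1]
    - [0.42,0.05,-1]
  twist:
    - [0,-0.004,0]
    - [0,-0.004,0]
    - [0,-0.004,0]
    - [0,-0.004,0]
    - [0,-0.004,0]
    - [0,-0.004,0]
    - [0,-0.004,0]
    - [0,-0.004,0]
  hand: [1,1,1,1,1,1,1,1]

```text
time: 1.6
tool_pos: [562.9, -75.1, 246.2]
tcp_rot: [-90.2, 0.0, 7.3]
ft_force: [0.9, 0.8, -0.1]
finger_gap: 85.3
```

```bash
python3 -c "
from h import *
plan([down(588.4,-115.7,215,7.4),down(588.4,-115.7,150,7.4)])"
```

```text
t 1.60 tcp [562.9 -75.1 246.2] [-90.2   0.    7.3] F [ 0.9  0.8 -0.1] gap 85.3
lin [0.0671, 0.1045, -0.1446] tw [0.0019, -0.0009, -0.0005] rows 1.4
lin [0.0673, 0.3211, -0.1439] tw [0.0019, -0.0009, -0.0005] rows 2.6
```

move_arm:
  linear:
    - [0.067,0.05,-0.144]
    - [0.067,0.05,-0.144]
    - [0.067,0.15,-0.144]
    - [0.067,0.25,-0.144]
    - [0.067,0.32,-0.144]
    - [0.067,0.32,-0.144]
    - [0.067,0.32,-0.144]
    - [0.067,0.32,-0.144]
    - [0.067,0.32,-0.144]
    - [0.067,0.32,-0.144]
    - [0.067,0.32,-0.144]
    - [0.067,0.32,-0.144]
  twist:
    - [0.002,0,0]
    - [0.002,0,0]
    - [0.002,0,0]
    - [0.002,0,0]
    - [0.002,0,0]
    - [0.002,0,0]
    - [0.002,0,0]
    - [0.002,0,0]
    - [0.002,0,0]
    - [0.002,0,0]
    - [0.002,0,0]
    - [0.002,0,0]
  hand: [1,1,1,1,1,1,-0.1,-0.4,-1,-1,-1,-1]
  force: 60

```text
time: 2.6
tool_pos: [589.4, -116.0, 152.9]
tcp_rot: [-90.1, -0.1, 7.3]
ft_force: [-1.3, 0.6, 6.5]
finger_gap: 34.9
```

```bash
python3 - <<'E'
from h import *
plan([down(588.4,-115.7,150,7.4)])
np.set_printoptions(precision=1,suppress=True)
for n in("top","scene"):
    s=r.snapshot(n); cv2.imwrite("pics/%s1.png"%n,s["frame"][:,:,::-1]); w=cloud(s)
    p=w.reshape(-1,3);p=p[(abs(p[:,0]-588)<50)&(abs(p[:,1]+116)<50)&(abs(p[:,2]-137.5)<5)]
    print(n,len(p),cv2.minAreaRect(p[:,:2].astype(np.float32)) if len(p)>5 else "")
a=cv2.imread("pics/scene1.png")[120:280,210:420];b=cv2.imread("pics/top1.png")[140:300,240:450]
cv2.imwrite("pics/c2.png",cv2.resize(cv2.hconcat([a,b]),(800,305),interpolation=2))
E
```

```text
t 2.60 tcp [ 589.4 -116.   152.9] [-90.1  -0.1   7.3] F [-1.3  0.6  6.5] gap 34.9
lin [-0.0033, 0.0095, 0.0016] tw [0.0009, -0.0008, 0.0014] rows 0.1
top 142 ((570.6480712890625, -106.79864501953125), (67.47994995117188, 28.109046936035156), 72.61759948730469)
scene 302 ((593.578369140625, -114.23750305175781), (57.8116569519043, 62.86891555786133), 59.56230545043945)
```

View pics/c2.png

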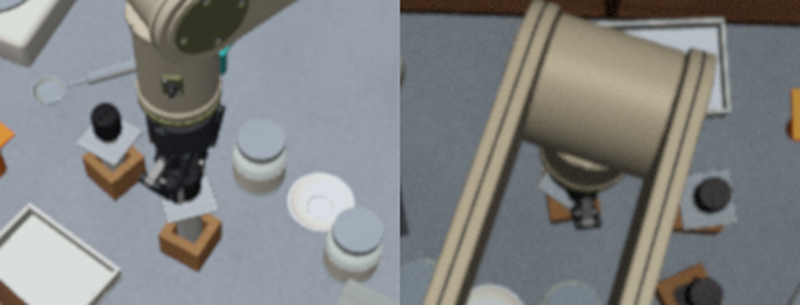

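```bash
python3 - <<'E'
from h import *
plan([down(589.4,-116,253,7.3),lanepose(0,-112,60,40),lanepose(0,-112,24,40)])
print(lanepose(0,-112,24,40)[0],lanepose(0,-112,24,40)[1].as_euler('xyz',degrees=True))
E
```

```text
t 2.70 tcp [ 589.4 -116.1  152.9] [-90.1  -0.1   7.3] F [-1.9 -0.3  5.9] gap 35.0
lin [0.0007, -0.3338, -0.0002] tw [0.0009, 0.0003, 0.0014] rows 2.4
lin [0.0346, -0.1477, 0.5785] tw [-0.0993, -0.4965, -0.326] rows 7.6
lin [0.094, -0.0436, 0.5847] tw [-0.0993, -0.4965, -0.326] rows 7.6
[594.99723483  61.49487598 165.78460969] [-110.36057488  -22.52101212   57.19531273]
```

move_arm:
  linear:
    - [0,-0.12,0]
    - [0,-0.24,0]
    - [0,-0.33,0]
    - [0.02,-0.33,0.1]
    - [0.03,-0.3,0.2]
    - [0.03,-0.27,0.3]
    - [0.03,-0.23,0.4]
    - [0.03,-0.2,0.5]
    - [0.035,-0.15,0.578]
    - [0.035,-0.148,0.578]
    - [0.035,-0.148,0.578]
    - [0.035,-0.148,0.578]
  twist:
    - [0,0,0]
    - [0,0,0]
    - [0,0,0]
    - [-0.015,-0.07,-0.05]
    - [-0.03,-0.14,-0.095]
    - [-0.045,-0.21,-0.14]
    - [-0.06,-0.28,-0.19]
    - [-0.07,-0.35,-0.23]
    - [-0.085,-0.42,-0.28]
    - [-0.099,-0.4965,-0.326]
    - [-0.099,-0.4965,-0.326]
    - [-0.099,-0.4965,-0.326]
  hand: [-1,-1,-1,-1,-1,-1,-1,-1,-1,-1,-1,-1]

```text
time: 3.7
tool_pos: [576.1, 57.7, 196.0]
tcp_rot: [-110.4, -22.5, 57.4]
ft_force: [-0.3, 0.1, -2.3]
finger_gap: 34.9
```

```bash
python3 - <<'E'
from h import *
lane_now(); plan([lanepose(0,-112,24,40)])
E
```

```text
lane tcp [  -1.6 -111.4   59.9] phi 40.2 Flane [-1.4  0.2 -1.8] T [-0.05  0.49 -0.01]
t 3.70 tcp [576.1  57.7 196. ] [-110.4  -22.5   57.4] F [-0.3  0.1 -2.3] gap 34.9
lin [0.0026, 0.1195, -0.0051] tw [-0.0008, 0.002, 0.0007] rows 0.9
```

move_arm:
  linear:
    - [0.0026,0.06,-0.005]
    - [0.0026,0.1195,-0.005]
    - [0.0026,0.1195,-0.005]
    - [0.0026,0.1195,-0.005]
    - [0.0026,0.1195,-0.005]
  twist:
    - [0,0,0]
    - [0,0,0]
    - [0,0,0]
    - [0,0,0]
    - [0,0,0]
  hand: [-1,-1,-1,-1,-1]

```text
time: 4.12
tool_pos: [595.4, 61.4, 166.9]
tcp_rot: [-110.4, -22.5, 57.3]
ft_force: [0.4, -0.1, -1.5]
finger_gap: 34.9
```

```bash
python3 - <<'E'
from h import *
np.set_printoptions(precision=1,suppress=True)
lane_now()
for n in("top","scene"):
    s=r.snapshot(n); np.savez("pics/%s2.npz"%n,**s); cv2.imwrite("pics/%s2.png"%n,s["frame"][:,:,::-1]); w=cloud(s)
    L=(w.reshape(-1,3)-O)@RL
    m=(abs(L[:,0])<60)&(L[:,1]<-78)&(L[:,1]>-160)&(L[:,2]>-8)&(L[:,2]<16)
    q=L[m];print(n,m.sum(),q.min(0) if len(q) else "",q.max(0) if len(q) else "",cv2.minAreaRect(q[:,:2].astype(np.float32)) if len(q)>5 else "",np.median(q[:,2]) if len(q) else "")
    k=(abs(L[:,0])<60)&(L[:,1]>-60)&(L[:,1]<60)&(abs(L[:,2]-14)<5); print("strip z",np.median(L[k,2]),k.sum())
a=cv2.imread("pics/scene2.png")[200:380,310:490];b=cv2.imread("pics/top2.png")[130:310,120:300]
cv2.imwrite("pics/c3.png",cv2.resize(cv2.hconcat([a,b]),(800,400),interpolation=2))
E
```

```text
lane tcp [   0.9 -112.2   24.8] phi 40.1 Flane [-0.5 -0.2 -1.5] T [-0.   0.4  0. ]
top 370 [ -30.  -142.6    3.5] [ 31.4 -80.7  14.9] ((0.43282318115234375, -111.80198669433594), (61.447898864746094, 61.50820541381836), 0.6396287083625793) 10.274572345965524
strip z 15.28064123791636 1586
scene 405 [ -27.4 -145.     0.8] [ 37.3 -82.3  15.6] ((4.764991760253906, -113.6003189086914), (64.99714660644531, 62.137123107910156), 0.5489807724952698) 8.02138894402454
strip z 12.751187212025055 1101
```

View pics/c3.png

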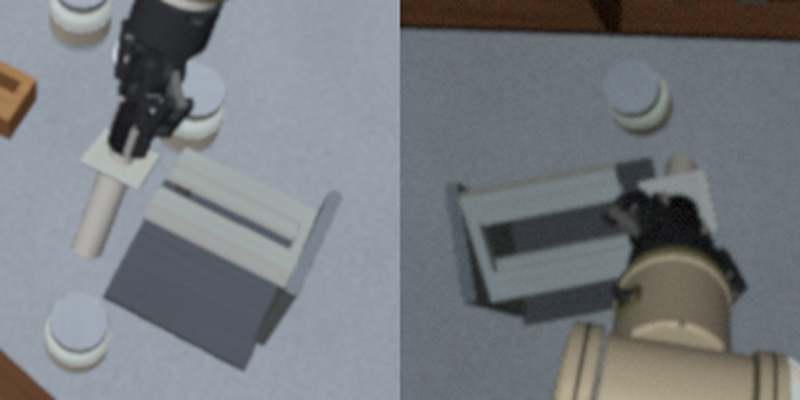

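```bash
python3 - <<'E'
from h import *
plan([lanepose(-1.6,-112,23.6,40),lanepose(-1.6,-100,23.6,40),lanepose(-1.6,-78,23.6,40)])
E
```

```text
t 4.22 tcp [595.6  61.4 167.4] [-110.4  -22.6   57.4] F [ 0.2 -0.3 -2.2] gap 34.6
lin [-0.0068, 0.005, 0.0068] tw [0.0001, 0.0018, 0.0012] rows 0.1
lin [0.019, 0.005, 0.0374] tw [0.0001, 0.0018, 0.0012] rows 0.3
lin [0.0663, 0.0051, 0.0935] tw [0.0001, 0.0018, 0.0012] rows 0.8
```

move_arm:
  linear:
    - [-0.007,0.005,0.007]
    - [-0.007,0.005,0.007]
    - [-0.007,0.005,0.007]
    - [0.006,0.005,0.022]
    - [0.019,0.005,0.037]
    - [0.032,0.005,0.052]
    - [0.044,0.005,0.067]
    - [0.055,0.005,0.08]
    - [0.066,0.005,0.0935]
    - [0.066,0.005,0.0935]
    - [0.066,0.005,0.0935]
  twist:
    - [0,0.002,0.001]
    - [0,0.002,0.001]
    - [0,0.002,0.001]
    - [0,0.002,0.001]
    - [0,0.002,0.001]
    - [0,0.002,0.001]
    - [0,0.002,0.001]
    - [0,0.002,0.001]
    - [0,0.002,0.001]
    - [0,0.002,0.001]
    - [0,0.002,0.001]
  hand: [-1,-1,-1,-1,-1,-1,-1,-1,-1,-1,-1]

```text
time: 5.13
tool_pos: [585.9, 94.8, 164.6]
tcp_rot: [-110.4, -22.5, 57.2]
ft_force: [-0.3, -0.0, -1.5]
finger_gap: 34.5
```

```bash
python3 - <<'E'
from h import *
lane_now();plan([lanepose(-1.6,30,23.6,40),lanepose(-1.6,37,23.6,40)])
E
```

```text
lane tcp [ -1.7 -77.5  23.6] phi 40.0 Flane [-1.   0.  -1.2] T [ 0.    0.43 -0.04]
t 5.13 tcp [585.9  94.8 164.6] [-110.4  -22.5   57.2] F [-0.3 -0.  -1.5] gap 34.5
lin [0.2307, 0.0001, 0.2741] tw [-0.0001, 0.0003, 0.0003] rows 2.6
lin [0.2458, 0.0001, 0.292] tw [-0.0001, 0.0003, 0.0003] rows 2.7
```

move_arm:
  linear:
    - [0.02,0,0.024]
    - [0.04,0,0.048]
    - [0.06,0,0.071]
    - [0.08,0,0.095]
    - [0.1,0,0.119]
    - [0.12,0,0.143]
    - [0.14,0,0.166]
    - [0.16,0,0.19]
    - [0.18,0,0.214]
    - [0.2,0,0.238]
    - [0.22,0,0.2615]
    - [0.22,0,0.2615]
  twist:
    - [0,0,0]
    - [0,0,0]
    - [0,0,0]
    - [0,0,0]
    - [0,0,0]
    - [0,0,0]
    - [0,0,0]
    - [0,0,0]
    - [0,0,0]
    - [0,0,0]
    - [0,0,0]
    - [0,0,0]
  hand: [-1,-1,-1,-1,-1,-1,-1,-1,-1,-1,-1,-1]

```text
time: 6.13
tool_pos: [562.6, 195.7, 164.7]
tcp_rot: [-110.4, -22.6, 57.3]
ft_force: [-0.0, 0.2, -1.8]
finger_gap: 34.6
```

```bash
python3 - <<'E'
from h import *
lane_now();plan([lanepose(-1.6,32,23,40),lanepose(-1.6,37,23,40)])
E
```

```text
lane tcp [-1.6 26.  23.7] phi 40.1 Flane [-0.9  0.2 -1.6] T [-0.02  0.46 -0.05]
t 6.13 tcp [562.6 195.7 164.7] [-110.4  -22.6   57.3] F [-0.   0.2 -1.8] gap 34.6
lin [0.0127, 0.0022, 0.0153] tw [-0.0005, 0.0007, 0.0006] rows 0.1
lin [0.0235, 0.0022, 0.0281] tw [-0.0005, 0.0007, 0.0006] rows 0.3
```

move_arm:
  linear:
    - [0.007,0.002,0.008]
    - [0.0127,0.002,0.0153]
    - [0.015,0.002,0.018]
    - [0.018,0.002,0.0215]
    - [0.0205,0.002,0.0245]
    - [0.0225,0.002,0.027]
    - [0.0225,0.002,0.027]
  twist:
    - [0,0,0]
    - [0,0,0]
    - [0,0,0]
    - [0,0,0]
    - [0,0,0]
    - [0,0,0]
    - [0,0,0]
  hand: [-1,-1,-1,-1,-1,-1,-1]

```text
time: 6.72
tool_pos: [560.6, 204.0, 164.0]
tcp_rot: [-110.4, -22.4, 57.2]
ft_force: [-2.0, -11.5, 1.9]
finger_gap: 34.6
```

```bash
python3 - <<'E'
from h import *
lane_now()
E
```

```text
lane tcp [-1.9 34.6 23.1] phi 40.1 Flane [ -3.  -10.8   3.9] T [-1.91  0.9  -0.05]
```

move_arm:
  linear:
    - [0.001,0,-0.001]
    - [0.001,0,-0.001]
    - [0.002,0,-0.002]
    - [0.003,0,-0.002]
    - [0.004,0,-0.003]
    - [0.005,0,-0.004]
    - [0.005,0,-0.005]
    - [0.006,0,-0.005]
    - [0.007,0,-0.006]
    - [0.007,0,-0.006]
  twist:
    - [0,0.07,0]
    - [0,0.14,0]
    - [0,0.21,0]
    - [0,0.28,0]
    - [0,0.35,0]
    - [0,0.42,0]
    - [0,0.49,0]
    - [0,0.56,0]
    - [0,0.63,0]
    - [0,0.63,0]
  hand: [-1,-1,-1,-1,-1,-1,-1,-1,-1,-1]
  force: 70

```text
time: 7.55
tool_pos: [563.0, 204.0, 165.2]
tcp_rot: [-80.6, -28.6, -6.3]
ft_force: [0.2, -3.7, -2.1]
finger_gap: 34.6
```

```bash
python3 - <<'E'
from h import *
lane_now()
E
```

```text
lane tcp [ 0.7 34.1 22.9] phi -16.9 Flane [-1.7 -3.6 -1.5] T [-0.52  0.51 -0.05]
```

move_arm:
  linear:
    - [0.001,0,0]
    - [0.001,0,0]
    - [0.002,0,0]
  twist:
    - [0,0.06,0]
    - [0,0.12,0]
    - [0,0.12,0]
  hand: [-1,-1,-1]

```text
time: 7.8
tool_pos: [563.5, 203.7, 165.3]
tcp_rot: [-75.1, -26.3, -18.2]
ft_force: [0.2, -0.4, -1.9]
finger_gap: 34.9
```

```bash
python3 - <<'E'
from h import *
lane_now()
E
```

```text
lane tcp [ 1.1 33.7 22.9] phi -27.8 Flane [-0.9 -0.5 -1.8] T [0.   0.41 0.01]
```

move_arm:
  linear:
    - [0.001,0,0]
    - [0.001,0,0]
    - [0.001,0,0]
    - [0.001,0,0]
  twist:
    - [0,0.05,0]
    - [0,0.1,0]
    - [0,0.12,0]
    - [0,0.12,0]
  hand: [-1,-1,-1,-1]

```text
time: 8.13
tool_pos: [562.8, 201.9, 164.2]
tcp_rot: [-70.7, -23.1, -29.2]
ft_force: [-5.8, -10.6, 0.4]
finger_gap: 34.6
```

```bash
python3 - <<'E'
from h import *
lane_now()
E
```

```text
lane tcp [-0.4 32.  22.4] phi -38.3 Flane [-6.8 -9.   4.3] T [-1.57  1.65  0.47]
```

move_arm:
  linear:
    - [0,0,0]
    - [0,0,0]
    - [0,0,0]
    - [0,0,0]
    - [0,0,0]
    - [0,0,0]
    - [0,0,0]
    - [0,0,0]
    - [0,0,0]
    - [0,0,0]
    - [0,0,0]
    - [0,0,0]
  twist:
    - [0,0,0]
    - [0,0,0]
    - [0,0,0]
    - [0,-0.07,0]
    - [0,-0.14,0]
    - [0,-0.21,0]
    - [0,-0.28,0]
    - [0,-0.35,0]
    - [0,-0.42,0]
    - [0,-0.49,0]
    - [0,-0.53,0]
    - [0,-0.53,0]
  hand: [0,0,0,0,0,0,0,0,0,0,0,0]

```text
time: 9.13
tool_pos: [563.2, 202.3, 164.9]
tcp_rot: [-95.8, -29.3, 24.2]
ft_force: [-0.3, -0.1, 0.4]
finger_gap: 42.8
```

```bash
python3 - <<'E'
from h import *
lane_now();print(r.sense()["finger_gap"])
E
```

```text
lane tcp [ 0.4 32.3 22.8] phi 9.7 Flane [-0.1  0.   0.5] T [0.   0.22 0.01]
42.7671513659361
```

move_arm:
  linear:
    - [0,0,0]
    - [0,0,0]
    - [0,0,0]
    - [0,0,0]
    - [0,0,0]
    - [0,0,0]
    - [0,0,0]
  twist:
    - [0,0,0]
    - [0,0,0]
    - [0,0,0]
    - [0,0,0]
    - [0,0.05,0]
    - [0,0.1,0]
    - [0,0.1,0]
  hand: [-1,-1,-1,-1,-1,-1,-1]

```text
time: 9.72
tool_pos: [562.2, 201.2, 164.4]
tcp_rot: [-90.6, -29.6, 13.5]
ft_force: [-13.8, -9.5, 8.2]
finger_gap: 34.4
```

```bash
python3 - <<'E'
from h import *
lane_now();print(r.sense()["finger_gap"])
E
```

```text
lane tcp [-0.9 31.5 22.9] phi 0.4 Flane [-9.4 -6.2 14.9] T [-0.97  1.74 -0.04]
34.406050065763445
```

move_arm:
  linear:
    - [0,0,0]
    - [0,0,0]
    - [0,0,0]
  twist:
    - [0,0.05,0]
    - [0,0.08,0]
    - [0,0.08,0]
  hand: [-1,-1,-1]

```text
time: 9.97
tool_pos: [561.9, 201.4, 164.5]
tcp_rot: [-86.5, -29.4, 5.1]
ft_force: [-4.9, -2.1, 3.1]
finger_gap: 34.7
```

```bash
python3 - <<'E'
from h import *
lane_now();print(r.sense()["finger_gap"])
E
```

```text
lane tcp [-1.1 31.7 23.1] phi -6.9 Flane [-3.  -0.9  5.3] T [0.05 0.84 1.61]
34.65479141073257
```

move_arm:
  linear:
    - [0,0,0]
    - [0,0,0]
    - [0,0,0]
    - [0,0,0]
    - [0,-0.1,0]
    - [0,-0.2,0]
    - [0,-0.3,0]
    - [0,-0.3,0]
  twist:
    - [0,-0.03,0]
    - [0,-0.03,0]
    - [0,-0.03,0]
    - [0,-0.03,0]
    - [0,-0.03,0]
    - [0,-0.03,0]
    - [0,-0.03,0]
    - [0,-0.03,0]
  hand: [-1,0.3,0.3,0.3,0.3,0.3,0.3,0.3]

```text
time: 10.63
tool_pos: [519.8, 192.5, 250.3]
tcp_rot: [-87.9, -30.1, 8.1]
ft_force: [0.7, -0.3, 2.1]
finger_gap: 55.5
```

```bash
python3 - <<'E'
from h import *
lane_now();print(r.sense()["finger_gap"])
plan([down(565,-20,260,49),down(578,-266,200,49.1)])
E
```

```text
lane tcp [  4.5  32.7 119. ] phi -4.3 Flane [ 1.6 -0.4  1.5] T [0.01 0.22 0.01]
55.49787348586651
t 10.63 tcp [519.8 192.5 250.3] [-87.9 -30.1   8.1] F [ 0.7 -0.3  2.1] gap 55.5
lin [0.0588, -0.0305, -0.722] tw [0.0968, -0.4373, 0.3278] rows 7.0
lin [-0.1046, 0.0753, -1.5445] tw [0.0971, -0.4383, 0.3278] rows 11.1
```

move_arm:
  linear:
    - [0.04,-0.08,-0.1]
    - [0.05,-0.07,-0.22]
    - [0.06,-0.05,-0.34]
    - [0.06,-0.03,-0.46]
    - [0.06,-0.03,-0.58]
    - [0.06,-0.03,-0.72]
    - [0.06,-0.03,-0.84]
    - [0.06,-0.03,-0.95]
    - [0.06,-0.03,-0.95]
  twist:
    - [0.012,-0.055,0.04]
    - [0.024,-0.11,0.08]
    - [0.036,-0.165,0.12]
    - [0.048,-0.22,0.16]
    - [0.06,-0.275,0.2]
    - [0.072,-0.33,0.24]
    - [0.084,-0.385,0.29]
    - [0.097,-0.438,0.328]
    - [0.097,-0.438,0.328]
  hand: [0.5,1,1,1,1,1,1,1,1]

```text
time: 11.38
tool_pos: [577.1, -92.7, 254.9]
tcp_rot: [-89.8, 0.4, 49.1]
ft_force: [-0.3, 0.7, -0.7]
finger_gap: 85.3
```

```bash
python3 - <<'E'
from h import *
np.set_printoptions(precision=1,suppress=True)
plan([down(578,-266,190,49.1),down(578,-266,110,49.1)])
for n in("top","scene"):
    s=r.snapshot(n); cv2.imwrite("pics/%s3.png"%n,s["frame"][:,:,::-1]); w=cloud(s)
    L=(w.reshape(-1,3)-O)@RL
    m=(abs(L[:,0])<40)&(abs(L[:,1]-34)<50)&(L[:,2]>40)&(L[:,2]<66)
    q=L[m]; print(n,"cap",len(q),q[q[:,2]>52].min(0),q[q[:,2]>52].max(0))
    # flange rear edge between strips
    m=(abs(L[:,0])<22)&(L[:,1]<20)&(L[:,1]>-60)&(abs(L[:,2]-7)<4); print(" flange ymin",np.sort(L[m,1])[:6])
a=cv2.imread("pics/scene3.png")[240:380,340:480];b=cv2.imread("pics/top3.png")[170:310,120:260]
cv2.imwrite("pics/c4.png",cv2.resize(cv2.hconcat([a,b]),(800,400),interpolation=2))
E
```

```text
t 11.38 tcp [577.1 -92.7 254.9] [-89.8   0.4  49.1] F [-0.3  0.7 -0.7] gap 85.3
lin [-0.4331, 0.2182, -0.3812] tw [-0.0022, -0.0002, -0.0044] rows 4.4
lin [-0.4312, 0.4848, -0.3821] tw [-0.0022, -0.0002, -0.0044] rows 5.4
top cap 447 [-36.6  13.2  52.1] [16.7 83.8 65. ]
 flange ymin [-50.  -38.7 -35.6 -33.  -31.  -30.3]
scene cap 347 [-30.3  11.1  52. ] [19.6 83.8 61.6]
 flange ymin [-15.1  -1.   -0.9  -0.1  -0.1   0.6]
```

View pics/c4.png

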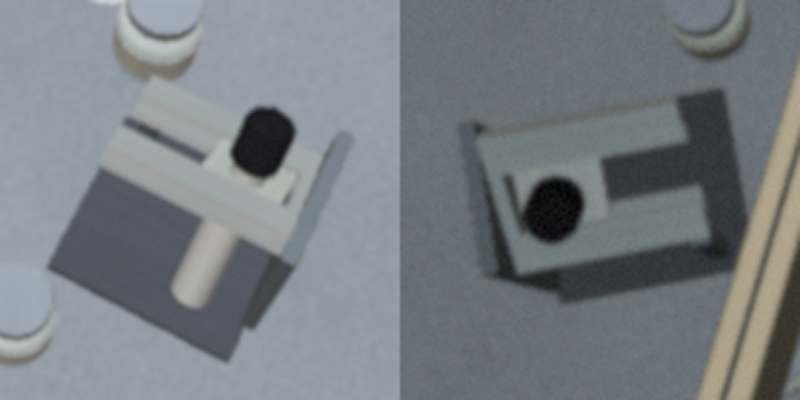

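move_arm:
  linear:
    - [-0.12,0.04,-0.1]
    - [-0.22,0.08,-0.19]
    - [-0.32,0.12,-0.28]
    - [-0.432,0.18,-0.382]
    - [-0.432,0.22,-0.382]
    - [-0.432,0.32,-0.382]
    - [-0.431,0.42,-0.382]
    - [-0.431,0.484,-0.382]
    - [-0.431,0.484,-0.382]
    - [-0.431,0.484,-0.382]
    - [-0.431,0.484,-0.382]
  twist:
    - [-0.002,0,-0.004]
    - [-0.002,0,-0.004]
    - [-0.002,0,-0.004]
    - [-0.002,0,-0.004]
    - [-0.002,0,-0.004]
    - [-0.002,0,-0.004]
    - [-0.002,0,-0.004]
    - [-0.002,0,-0.004]
    - [-0.002,0,-0.004]
    - [-0.002,0,-0.004]
    - [-0.002,0,-0.004]
  hand: [1,1,1,1,1,1,1,1,1,1,1]

```text
time: 12.4
tool_pos: [578.9, -260.7, 113.3]
tcp_rot: [-90.2, -0.4, 48.9]
ft_force: [0.7, -0.9, 1.3]
finger_gap: 85.1
```

move_arm:
  linear:
    - [0,0,0]
    - [0,0,0]
    - [0,0,0]
    - [0,0,0]
    - [0,0,0]
    - [0,0,0]
  twist:
    - [0,0,0]
    - [0,0,0]
    - [0,0,0]
    - [0,0,0]
    - [0,0,0]
    - [0,0,0]
  hand: [0,-0.3,-1,-1,-1,-1]
  force: 60

```text
time: 12.9
tool_pos: [579.3, -261.8, 114.8]
tcp_rot: [-90.4, -0.3, 48.9]
ft_force: [-2.8, -1.3, 6.5]
finger_gap: 34.9
```

```bash
python3 - <<'E'
from h import *
plan([down(580,-266,230,49.1),lanepose(0,-112,60,40),down(580,-100,250,49.1)])
E
```

```text
t 12.90 tcp [ 579.3 -261.8  114.8] [-90.4  -0.3  48.9] F [-2.8 -1.3  6.5] gap 34.9
lin [-0.0066, -0.384, -0.0134] tw [0.004, -0.0025, 0.0036] rows 2.8
lin [0.7993, -0.2738, 0.7027] tw [-0.2007, -0.0456, -0.2597] rows 7.9
lin [0.4106, -0.4506, 0.3501] tw [0.004, -0.0025, 0.0036] rows 5.1
```

move_arm:
  linear:
    - [0,-0.12,0]
    - [0,-0.24,0]
    - [0.05,-0.34,0.04]
    - [0.14,-0.4,0.12]
    - [0.24,-0.4,0.21]
    - [0.34,-0.38,0.3]
    - [0.44,-0.36,0.38]
    - [0.53,-0.34,0.46]
    - [0.62,-0.32,0.54]
    - [0.71,-0.3,0.62]
    - [0.8,-0.275,0.703]
    - [0.8,-0.275,0.703]
  twist:
    - [0,0,0]
    - [0,0,0]
    - [-0.015,-0.005,-0.02]
    - [-0.04,-0.01,-0.05]
    - [-0.065,-0.015,-0.085]
    - [-0.09,-0.02,-0.12]
    - [-0.115,-0.03,-0.15]
    - [-0.14,-0.035,-0.18]
    - [-0.16,-0.04,-0.21]
    - [-0.18,-0.044,-0.24]
    - [-0.2,-0.0456,-0.26]
    - [-0.2,-0.0456,-0.26]
  hand: [-1,-1,-1,-1,-1,-1,-1,-1,-1,-1,-1,-1]

```text
time: 13.9
tool_pos: [573.7, 63.3, 192.9]
tcp_rot: [-110.0, -22.6, 57.3]
ft_force: [-1.7, -0.2, -2.7]
finger_gap: 34.9
```

```bash
python3 - <<'E'
from h import *
lane_now(); plan([lanepose(0,-112,25,40)])
E
```

```text
lane tcp [  -4.  -105.4   57.7] phi 40.1 Flane [-2.9  0.2 -1.5] T [0.06 0.54 0.03]
t 13.90 tcp [573.7  63.3 192.9] [-110.   -22.6   57.3] F [-1.7 -0.2 -2.7] gap 34.9
lin [-0.0042, 0.1087, -0.0264] tw [-0.0048, 0.0012, 0.0011] rows 0.8
```

move_arm:
  linear:
    - [-0.004,0.04,-0.026]
    - [-0.004,0.08,-0.026]
    - [-0.004,0.108,-0.026]
    - [-0.004,0.108,-0.026]
    - [-0.004,0.108,-0.026]
    - [-0.004,0.108,-0.026]
  twist:
    - [-0.005,0.001,0.001]
    - [-0.005,0.001,0.001]
    - [-0.005,0.001,0.001]
    - [-0.005,0.001,0.001]
    - [-0.005,0.001,0.001]
    - [-0.005,0.001,0.001]
  hand: [-1,-1,-1,-1,-1,-1]

```text
time: 14.4
tool_pos: [594.4, 61.1, 167.2]
tcp_rot: [-110.4, -22.5, 57.2]
ft_force: [-0.7, 0.5, -0.8]
finger_gap: 34.9
```

```bash
python3 - <<'E'
from h import *
np.set_printoptions(precision=1,suppress=True)
lane_now()
for n in("top","scene"):
    s=r.snapshot(n); cv2.imwrite("pics/%s4.png"%n,s["frame"][:,:,::-1]); w=cloud(s)
    L=(w.reshape(-1,3)-O)@RL
    m=(abs(L[:,0])<60)&(L[:,1]<-76)&(L[:,1]>-160)&(L[:,2]>-8)&(L[:,2]<16)
    q=L[m];print(n,m.sum(),q.min(0),q.max(0),cv2.minAreaRect(q[:,:2].astype(np.float32)),np.median(q[:,2]))
    k=(abs(L[:,0])<60)&(L[:,1]>-60)&(L[:,1]<60)&(abs(L[:,2]-14)<5); print("strip z",np.median(L[k,2]),k.sum())
E
```

```text
lane tcp [   0.2 -112.3   25.5] phi 40.0 Flane [-0.9  0.6 -0.4] T [0.  0.4 0. ]
top 400 [ -30.4 -144.5    2.9] [ 31.5 -81.9  13.3] ((0.28934669494628906, -113.26731872558594), (61.915313720703125, 62.18918228149414), 0.5659392476081848) 8.893740207854915
strip z 15.253122748707602 1576
scene 399 [ -27.7 -146.7    0.1] [ 37.7 -84.5  15.6] ((5.053962707519531, -115.53291320800781), (65.28266906738281, 62.006168365478516), 0.2517033815383911) 6.859693174187052
strip z 12.658239539255694 955
```

```bash
python3 - <<'E'
from h import *
plan([lanepose(-2.4,-112,25.3,40),lanepose(-2.4,-70,25.3,40),lanepose(-2.4,-40,25.3,40)])
E
```

```text
t 14.50 tcp [594.7  61.1 167.7] [-110.4  -22.6   57.2] F [-0.3 -0.4 -1.5] gap 34.7
lin [-0.0071, 0.0018, 0.0073] tw [0.0008, 0.0, 0.0004] rows 0.1
lin [0.0829, 0.0017, 0.1145] tw [0.0008, 0.0, 0.0004] rows 1.0
lin [0.1472, 0.0017, 0.1911] tw [0.0008, 0.0, 0.0004] rows 1.7
```

move_arm:
  linear:
    - [-0.007,0.002,0.007]
    - [-0.007,0.002,0.007]
    - [0.006,0.002,0.022]
    - [0.02,0.002,0.038]
    - [0.033,0.002,0.054]
    - [0.05,0.002,0.075]
    - [0.066,0.002,0.095]
    - [0.083,0.002,0.1145]
    - [0.1,0.002,0.135]
    - [0.12,0.002,0.159]
    - [0.14,0.002,0.183]
    - [0.14,0.002,0.183]
  twist:
    - [0,0,0]
    - [0,0,0]
    - [0,0,0]
    - [0,0,0]
    - [0,0,0]
    - [0,0,0]
    - [0,0,0]
    - [0,0,0]
    - [0,0,0]
    - [0,0,0]
    - [0,0,0]
    - [0,0,0]
  hand: [-1,-1,-1,-1,-1,-1,-1,-1,-1,-1,-1,-1]

```text
time: 15.5
tool_pos: [576.2, 129.8, 165.5]
tcp_rot: [-110.4, -22.6, 57.3]
ft_force: [-0.4, -0.3, -1.2]
finger_gap: 34.7
```

```bash
python3 - <<'E'
from h import *
lane_now(); plan([lanepose(-2.4,-30,25.3,40),lanepose(-2.4,-24,25.3,40)])
E
```

```text
lane tcp [ -2.6 -41.2  25.2] phi 40.1 Flane [-1.  -0.2 -0.8] T [-0.05  0.44  0.03]
t 15.50 tcp [576.2 129.8 165.5] [-110.4  -22.6   57.3] F [-0.4 -0.3 -1.2] gap 34.7
lin [0.0246, -0.0003, 0.0283] tw [0.0001, 0.0008, 0.0009] rows 0.3
lin [0.0375, -0.0002, 0.0436] tw [0.0001, 0.0008, 0.0009] rows 0.4
```

move_arm:
  linear:
    - [0.008,0.003,0.01]
    - [0.016,0.003,0.019]
    - [0.0246,0.003,0.0283]
    - [0.029,0.003,0.034]
    - [0.0335,0.003,0.039]
    - [0.0375,0.003,0.0436]
    - [0.0375,0.003,0.0436]
  twist:
    - [0,0,0]
    - [0,0,0]
    - [0,0,0]
    - [0,0,0]
    - [0,0,0]
    - [0,0,0]
    - [0,0,0]
  hand: [-1,-1,-1,-1,-1,-1,-1]

```text
time: 16.08
tool_pos: [573.4, 145.4, 165.4]
tcp_rot: [-110.6, -22.5, 57.3]
ft_force: [-0.8, -9.6, 2.0]
finger_gap: 34.9
```

```bash
python3 - <<'E'
from h import *
lane_now()
E
```

```text
lane tcp [ -1.9 -25.4  24.6] phi 40.1 Flane [-1.6 -9.2  3.2] T [-1.69  0.51 -0.02]
```

move_arm:
  linear:
    - [0.001,0,-0.001]
    - [0.002,0,-0.002]
    - [0.003,0,-0.003]
    - [0.004,0,-0.004]
    - [0.006,0,-0.005]
    - [0.007,0,-0.006]
    - [0.008,0,-0.007]
    - [0.009,0,-0.008]
    - [0.01,0,-0.009]
    - [0.011,0,-0.0095]
    - [0.011,0,-0.0095]
  twist:
    - [0,0.07,0]
    - [0,0.14,0]
    - [0,0.21,0]
    - [0,0.28,0]
    - [0,0.35,0]
    - [0,0.42,0]
    - [0,0.49,0]
    - [0,0.56,0]
    - [0,0.63,0]
    - [0,0.7,0]
    - [0,0.7,0]
  hand: [-1,-1,-1,-1,-1,-1,-1,-1,-1,-1,-1]
  force: 70

```text
time: 17.0
tool_pos: [576.0, 144.6, 166.3]
tcp_rot: [-77.4, -27.3, -13.3]
ft_force: [-10.4, -11.0, 3.4]
finger_gap: 34.4
```

```bash
python3 - <<'E'
from h import *
lane_now()
E
```

```text
lane tcp [  0.6 -26.7  24.2] phi -23.2 Flane [-9.3 -8.4  9.3] T [-1.46  1.63  0.71]
```

move_arm:
  linear:
    - [0.001,0,0]
    - [0.002,0,0]
    - [0.002,0,0]
    - [0.002,0,0]
  twist:
    - [0,0.06,0]
    - [0,0.12,0]
    - [0,0.17,0]
    - [0,0.17,0]
  hand: [-1,-1,-1,-1]

```text
time: 17.33
tool_pos: [577.0, 144.5, 167.2]
tcp_rot: [-70.4, -23.1, -29.6]
ft_force: [-1.4, -0.8, 2.0]
finger_gap: 34.7
```

```bash
python3 - <<'E'
from h import *
lane_now()
E
```

```text
lane tcp [  1.8 -27.   24.6] phi -38.6 Flane [-0.4 -0.5  2.5] T [-0.05  0.26  1.52]
```

move_arm:
  linear:
    - [0,0,0]
    - [0,0,0]
    - [0,0,0]
    - [0,0,0]
    - [0,-0.1,0]
    - [0,-0.2,0]
    - [0,-0.3,0]
    - [0,-0.3,0]
  twist:
    - [0,-0.04,0]
    - [0,-0.04,0]
    - [0,-0.04,0]
    - [0,-0.04,0]
    - [0,-0.04,0]
    - [0,-0.04,0]
    - [0,-0.04,0]
    - [0,-0.04,0]
  hand: [-1,0.2,0.2,0.2,0.2,0.2,0.2,0.2]

```text
time: 18.0
tool_pos: [534.4, 135.0, 252.5]
tcp_rot: [-71.6, -24.7, -26.1]
ft_force: [1.2, 0.4, 1.5]
finger_gap: 51.1
```

```bash
python3 - <<'E'
from h import *
lane_now();print(r.sense()["finger_gap"])
plan([lanepose(0,-110,110,0),lanepose(0,-90,30,0)])
E
```

```text
lane tcp [  6.7 -26.7 120.3] phi -35.0 Flane [1.8 0.1 0.7] T [0.01 0.2  0.  ]
51.116921877947625
t 18.00 tcp [534.4 135.  252.5] [-71.6 -24.7 -26.1] F [1.2 0.4 1.5] gap 51.1
lin [0.1409, 0.0357, -0.2402] tw [0.0016, -0.3892, 0.0061] rows 4.9
lin [0.1001, 0.302, -0.1858] tw [0.0016, -0.3892, 0.0061] rows 4.9
```

move_arm:
  linear:
    - [0.03,0,-0.06]
    - [0.06,0,-0.12]
    - [0.1,0.02,-0.18]
    - [0.14,0.035,-0.24]
    - [0.12,0.1,-0.21]
    - [0.1,0.2,-0.186]
    - [0.1,0.25,-0.186]
    - [0.1,0.302,-0.186]
    - [0.1,0.302,-0.186]
    - [0.1,0.302,-0.186]
  twist:
    - [0,-0.08,0]
    - [0,-0.16,0]
    - [0,-0.24,0]
    - [0,-0.32,0]
    - [0,-0.39,0.006]
    - [0,-0.39,0.006]
    - [0,-0.39,0.006]
    - [0,-0.39,0.006]
    - [0,-0.39,0.006]
    - [0,-0.39,0.006]
  hand: [-1,-1,-1,-1,-1,-1,-1,-1,-1,-1]

```text
time: 18.83
tool_pos: [586.3, 82.3, 169.6]
tcp_rot: [-90.1, -29.8, 13.1]
ft_force: [0.1, 1.3, -0.2]
finger_gap: 0.1
```

```bash
python3 - <<'E'
from h import *
np.set_printoptions(precision=1,suppress=True)
lane_now();plan([lanepose(-1,-60,28,0),lanepose(-1,-50,28,0)])
for n in("top","scene"):
    s=r.snapshot(n); cv2.imwrite("pics/%s5.png"%n,s["frame"][:,:,::-1])
a=cv2.imread("pics/scene5.png")[240:380,340:480];b=cv2.imread("pics/top5.png")[170:310,120:260]
cv2.imwrite("pics/c5.png",cv2.resize(cv2.hconcat([a,b]),(800,400),interpolation=2))
E
```

```text
lane tcp [ -1.3 -89.8  29.2] phi 0.0 Flane [ 0.3  1.2 -0.4] T [ 0.   0.2 -0. ]
t 18.83 tcp [586.3  82.3 169.6] [-90.1 -29.8  13.1] F [ 0.1  1.3 -0.2] gap 0.1
lin [0.0011, 0.0038, 0.0993] tw [0.001, 0.0003, -0.0021] rows 0.7
lin [0.0011, 0.0038, 0.1326] tw [0.001, 0.0003, -0.0021] rows 1.0
```

View pics/c5.png

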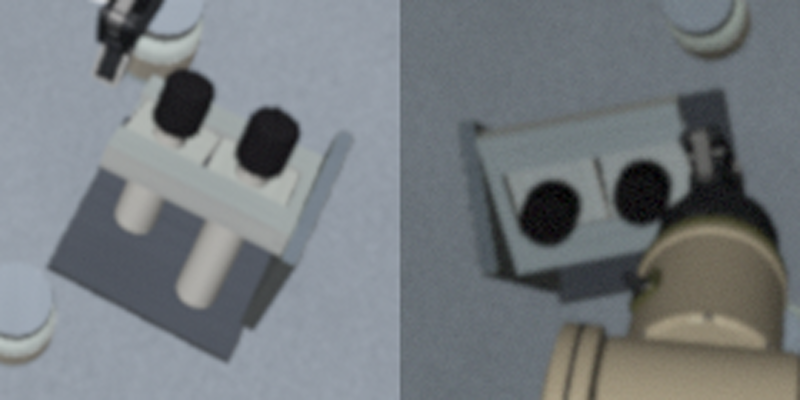

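move_arm:
  linear:
    - [0,0.015,0.04]
    - [0,0.017,0.08]
    - [0,0.017,0.1]
    - [0,0.017,0.107]
    - [0,0.017,0.112]
    - [0,0.017,0.112]
  twist:
    - [0,0,0]
    - [0,0,0]
    - [0,0,0]
    - [0,0,0]
    - [0,0,0]
    - [0,0,0]
  hand: [-1,-1,-1,-1,-1,-1]

```text
time: 19.43
tool_pos: [583.7, 114.7, 170.1]
tcp_rot: [-90.3, -30.3, 13.2]
ft_force: [1.8, -4.8, 2.7]
finger_gap: 0.0
```

```bash
python3 - <<'E'
from h import *
lane_now()
E
```

```text
lane tcp [  3.  -57.6  27.2] phi 0.1 Flane [ 1.9 -5.1  2.1] T [-0.77 -0.05 -0.04]
```

move_arm:
  linear:
    - [0,0,0.006]
    - [0,0,0.012]
    - [0,0,0.012]
  twist:
    - [0,0,0]
    - [0,0,0]
    - [0,0,0]
  hand: [-1,-1,-1]

```text
time: 19.68
tool_pos: [584.3, 117.0, 172.4]
tcp_rot: [-90.5, -30.5, 13.3]
ft_force: [0.8, -10.0, 4.7]
finger_gap: -0.3
```

```bash
python3 - <<'E'
from h import *
lane_now()
E
```

```text
lane tcp [  5.1 -55.5  28.7] phi 0.1 Flane [  1.  -10.    4.8] T [-1.52  0.03  0.04]
```

move_arm:
  linear:
    - [-0.01,0.01,-0.02]
    - [-0.025,0.014,-0.02]
    - [-0.025,0.014,-0.01]
    - [-0.025,0.014,0.01]
    - [-0.025,0.014,0.02]
    - [-0.025,0.014,0.025]
    - [-0.025,0.014,0.025]
  twist:
    - [0,0,0]
    - [0,0,0]
    - [0,0,0]
    - [0,0,0]
    - [0,0,0]
    - [0,0,0]
    - [0,0,0]
  hand: [-1,-1,-1,-1,-1,-1,-1]

```text
time: 20.27
tool_pos: [581.5, 117.9, 168.6]
tcp_rot: [-91.2, -30.8, 13.4]
ft_force: [-2.3, -37.8, 13.8]
finger_gap: -0.2
```

```bash
python3 - <<'E'
from h import *
np.set_printoptions(precision=1,suppress=True)
lane_now()
for n in("top","scene"):
    s=r.snapshot(n); cv2.imwrite("pics/%s6.png"%n,s["frame"][:,:,::-1])
a=cv2.imread("pics/scene6.png")[240:380,340:480];b=cv2.imread("pics/top6.png")[170:310,120:260]
cv2.imwrite("pics/c6.png",cv2.resize(cv2.hconcat([a,b]),(800,400),interpolation=2))
E
```

```text
lane tcp [  1.1 -54.   26.6] phi 0.3 Flane [ -2.5 -36.3  17.3] T [-5.8  0.6  0. ]
```

View pics/c6.png

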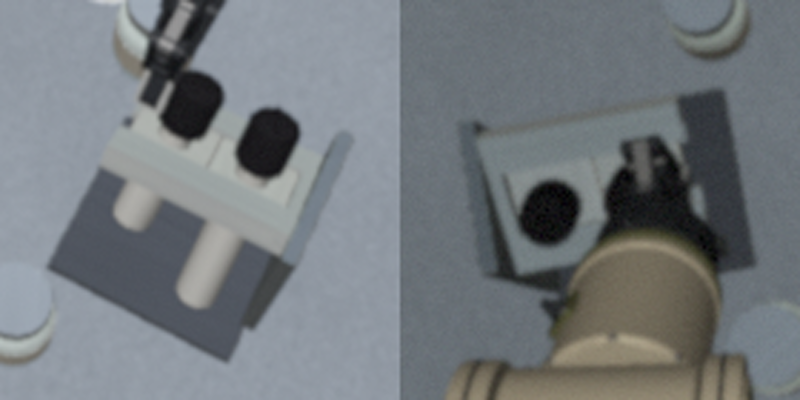

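move_arm:
  linear:
    - [0,0,-0.03]
    - [0,0,-0.08]
    - [0,-0.1,-0.1]
    - [0,-0.2,-0.2]
    - [0,-0.3,-0.3]
    - [0,-0.3,-0.4]
    - [-0.1,-0.3,-0.5]
    - [-0.1,-0.3,-0.5]
  twist:
    - [0,0,0]
    - [0,0,0]
    - [0,0,0]
    - [0,0,0]
    - [0,0,0]
    - [0,0,0]
    - [0,0,0]
    - [0,0,0]
  hand: [-1,-1,-1,-1,-1,-1,-1,-1]

```text
time: 21.03
tool_pos: [542.1, -48.4, 230.8]
tcp_rot: [-91.2, -30.6, 13.1]
ft_force: [-0.6, 0.1, -1.8]
finger_gap: -0.3
```

```bash
python3 - <<'E'
from h import *
np.set_printoptions(precision=1,suppress=True)
lane_now()
C=[]
for n,dx in(("top",2.0),("scene",-2.0)):
    F=[];D=[]
    for i in range(4):
        s=r.snapshot(n);F.append(s["frame"].astype(float));D.append(np.where(s["range_z"]>0,s["range_z"],np.nan))
    f=np.mean(F,0).astype(np.uint8); s["range_z"]=np.nan_to_num(np.nanmedian(D,0)); w=cloud(s)
    L=(w-O)@RL; L[...,0]+=dx
    if n=="top": L[...,1]+=0.6; 
    for y0 in(34,-28):
        dark=(f.max(2)<70)&(abs(L[...,1]-y0)<27)&(abs(L[...,0])<40)&(L[...,2]>53)&(L[...,2]<66)
        q=L[dark]; print(n,"cap",y0,len(q),"mid",(q.min(0)+q.max(0))[:2]/2,"ext",np.ptp(q,axis=0)[:2],"z",np.median(q[:,2]))
    for lo in(-22,-14,14,18):
        m=(L[...,0]>lo)&(L[...,0]<lo+5)&(L[...,1]>-70)&(L[...,1]<75)&(L[...,2]>-12)&(L[...,2]<13)
        q=L[m];q=q[q[:,1].argsort()];print(n,lo,[(round(a,1),round(b,1)) for a,b in q[:,1:]][:60:2] if n=="top" else "")
    # rectified view onto the plane of the flange tops (lane z 7)
    S=5; xs=[(-34,-70),(34,-70),(34,75),(-34,75)]
    o=O-RL@[dx,0.6 if n=="top" else 0,0]
    P=np.array([o+RL@[x,y,7] for x,y in xs])@s["R"].T+s["t"];uv=(P@s["intrinsics"].T);uv=(uv[:,:2]/uv[:,2:]).astype(np.float32)
    dst=np.float32([[(y+70)*S,(34-x)*S] for x,y in xs])
    C.append(cv2.warpPerspective(f,cv2.getPerspectiveTransform(uv,dst),(145*S,68*S//1),flags=cv2.INTER_CUBIC)[:,:,::-1])
im=cv2.vconcat([c[20:320] for c in C]);cv2.imwrite("pics/c7.png",im);print(im.shape)
E
```

```text
lane tcp [ -33.7 -207.   118.5] phi -0.0 Flane [-1.4  0.2 -1.2] T [ 0.   0.3 -0. ]
top cap 34 264 mid [-0.2 34.7] ext [33.6 36.9] z 59.53691697854553
top cap -28 256 mid [ -1.  -27.6] ext [34.5 34.4] z 59.43889092060153
top -22 [(np.float64(-63.4), np.float64(-3.3)), (np.float64(-62.0), np.float64(0.4)), (np.float64(-59.8), np.float64(-0.6)), (np.float64(-57.8), np.float64(5.9)), (np.float64(-57.7), np.float64(1.8)), (np.float64(-56.3), np.float64(5.9)), (np.float64(-55.5), np.float64(7.4)), (np.float64(-53.5), np.float64(7.2)), (np.float64(-51.5), np.float64(7.1)), (np.float64(-50.1), np.float64(7.8)), (np.float64(-49.0), np.float64(7.3)), (np.float64(-46.8), np.float64(6.1)), (np.float64(-44.7), np.float64(5.5)), (np.float64(-43.0), np.float64(6.7)), (np.float64(-41.4), np.float64(9.3)), (np.float64(2.9), np.float64(8.1)), (np.float64(4.9), np.float64(5.5)), (np.float64(6.3), np.float64(7.9)), (np.float64(8.6), np.float64(6.5)), (np.float64(10.6), np.float64(8.7)), (np.float64(12.5), np.float64(6.7)), (np.float64(13.4), np.float64(7.8)), (np.float64(14.7), np.float64(7.9)), (np.flo
[... 2785 characters left out ...]
.4), np.float64(8.3)), (np.float64(-16.4), np.float64(7.9)), (np.float64(-13.8), np.float64(7.2)), (np.float64(-10.1), np.float64(8.0)), (np.float64(-7.9), np.float64(7.0)), (np.float64(-5.5), np.float64(7.6)), (np.float64(-1.5), np.float64(6.7)), (np.float64(2.3), np.float64(7.0)), (np.float64(4.9), np.float64(6.6)), (np.float64(8.5), np.float64(7.7)), (np.float64(12.8), np.float64(5.7)), (np.float64(15.1), np.float64(6.8)), (np.float64(17.2), np.float64(6.1)), (np.float64(20.9), np.float64(6.7))]
scene cap 34 150 mid [-1.5 33.1] ext [34.3 33.2] z 56.86863478191118
scene cap -28 148 mid [ -1.8 -30.1] ext [32.9 34.6] z 56.89984203713222
scene -22 
scene -14 
scene 14 
scene 18 
(600, 725, 3)
```

View pics/c7.png

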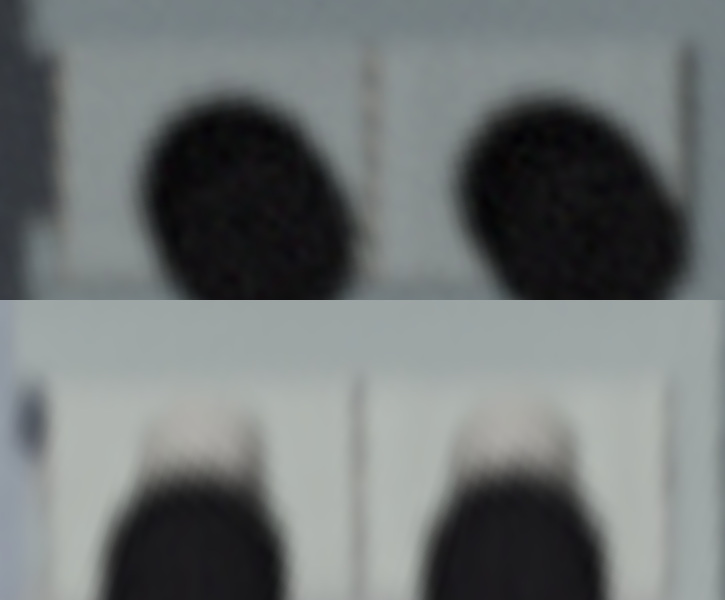

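```bash
python3 - <<'E'
from h import *
plan([lanepose(-1.4,-27.5,110,18),lanepose(-1.4,-27.5,25,18)])
E
```

```text
t 21.43 tcp [544.7 -41.6 233.4] [-91.2 -30.8  13.5] F [ 0.3  0.4 -0.4] gap -0.1
lin [0.0947, 0.0208, 0.5782] tw [0.0118, -0.1961, 0.0071] rows 4.2
lin [0.0908, 0.3041, 0.5829] tw [0.0118, -0.1961, 0.0071] rows 4.8
```

move_arm:
  linear:
    - [0.03,0.01,0.14]
    - [0.05,0.01,0.28]
    - [0.08,0.01,0.42]
    - [0.095,0.01,0.58]
    - [0.095,0.02,0.58]
    - [0.095,0.02,0.58]
    - [0.095,0.08,0.58]
    - [0.093,0.16,0.58]
    - [0.092,0.24,0.582]
    - [0.091,0.304,0.583]
    - [0.091,0.304,0.583]
    - [0.091,0.304,0.583]
  twist:
    - [0,-0.06,0]
    - [0,-0.12,0]
    - [0,-0.16,0]
    - [0.012,-0.196,0.007]
    - [0.012,-0.196,0.007]
    - [0.012,-0.196,0.007]
    - [0.012,-0.196,0.007]
    - [0.012,-0.196,0.007]
    - [0.012,-0.196,0.007]
    - [0.012,-0.196,0.007]
    - [0.012,-0.196,0.007]
    - [0.012,-0.196,0.007]
  hand: [0.2,0.3,0.3,0.3,0.3,0.3,0.3,0.3,0.3,0.3,0.3,0.3]

```text
time: 22.43
tool_pos: [573.3, 143.2, 164.3]
tcp_rot: [-100.0, -28.2, 33.6]
ft_force: [-0.0, 0.2, 0.1]
finger_gap: 55.2
```

```bash
python3 - <<'E'
from h import *
lane_now();print(r.sense()["finger_gap"])
E
```

```text
lane tcp [ -3.  -27.5  24. ] phi 18.0 Flane [0.  0.2 0. ] T [-0.05  0.17  0.  ]
55.15276177006375
```

move_arm:
  linear:
    - [0,0,0]
    - [0,0,0]
    - [0,0,0]
    - [0,0,0]
    - [0,0,0]
    - [0,0,0]
  twist:
    - [0,0,0]
    - [0,0,0]
    - [0,0,0]
    - [0,0,0]
    - [0,0.03,0]
    - [0,0.03,0]
  hand: [-0.3,-1,-1,-1,-1,-1]
  force: 50

```text
time: 22.93
tool_pos: [573.5, 142.9, 165.7]
tcp_rot: [-98.5, -28.7, 30.4]
ft_force: [-6.7, -3.7, 4.5]
finger_gap: 34.7
```

```bash
python3 - <<'E'
from h import *
lane_now();print(r.sense()["finger_gap"])
E
```

```text
lane tcp [ -2.2 -27.8  25.2] phi 15.1 Flane [-4.1 -2.1  7.6] T [-0.22  0.86 -0.05]
34.67965284435501
```

move_arm:
  linear:
    - [0,0,0]
    - [0,0,0]
  twist:
    - [0,0.05,0]
    - [0,0.05,0]
  hand: [-1,-1]

```text
time: 23.1
tool_pos: [573.7, 142.8, 166.6]
tcp_rot: [-96.0, -29.4, 25.1]
ft_force: [0.5, -0.2, -2.1]
finger_gap: 34.6
```

```bash
python3 -c "
from h import *
lane_now()"
```

```text
lane tcp [ -1.6 -28.   25.9] phi 10.4 Flane [-0.7 -0.3 -2.1] T [-0.05  0.35 -0.06]
```

move_arm:
  linear:
    - [0,0,0]
    - [0,0,0]
  twist:
    - [0,0.05,0]
    - [0,0.05,0]
  hand: [-1,-1]

```text
time: 23.27
tool_pos: [573.7, 142.6, 167.0]
tcp_rot: [-93.4, -29.8, 19.8]
ft_force: [0.7, -0.5, -1.3]
finger_gap: 34.9
```

```bash
python3 -c "
from h import *
lane_now()"
```

```text
lane tcp [ -1.4 -28.2  26.3] phi 5.8 Flane [-0.2 -0.7 -1.4] T [-0.1   0.37  0.04]
```

move_arm:
  linear:
    - [0,0,0]
    - [0,0,0]
  twist:
    - [0,0.05,0]
    - [0,0.05,0]
  hand: [-1,-1]

```text
time: 23.43
tool_pos: [573.5, 142.0, 166.9]
tcp_rot: [-90.8, -29.9, 14.6]
ft_force: [-0.5, -3.8, -1.4]
finger_gap: 34.8
```

```bash
python3 -c "
from h import *
lane_now()"
```

```text
lane tcp [ -1.8 -28.8  26.3] phi 1.3 Flane [-1.9 -3.6 -0.5] T [-0.64  0.74  0.19]
```

move_arm:
  linear:
    - [0,0,0]
    - [0,0,0]
  twist:
    - [0,0.05,0]
    - [0,0.05,0]
  hand: [-1,-1]

```text
time: 23.6
tool_pos: [574.0, 141.0, 167.3]
tcp_rot: [-88.4, -30.0, 9.5]
ft_force: [2.6, -5.6, -3.5]
finger_gap: 34.7
```

```bash
python3 -c "
from h import *
lane_now()"
```

```text
lane tcp [ -1.4 -29.8  26.5] phi -3.1 Flane [-0.7 -6.  -3.7] T [-1.24  0.26  0.83]
```

move_arm:
  linear:
    - [0,0,0]
    - [0,0,0]
  twist:
    - [0,0.05,0]
    - [0,0.05,0]
  hand: [-1,-1]

```text
time: 23.77
tool_pos: [574.0, 140.6, 167.4]
tcp_rot: [-85.9, -29.8, 4.4]
ft_force: [0.5, -3.9, -3.0]
finger_gap: 34.8
```

```bash
python3 -c "
from h import *
lane_now()"
```

```text
lane tcp [ -1.3 -30.3  26.6] phi -7.5 Flane [-1.9 -3.9 -2.4] T [-0.65  0.4   0.93]
```

move_arm:
  linear:
    - [0,0,0]
    - [0,0,0.004]
    - [0,0,0.008]
    - [0,0,0.008]
  twist:
    - [0,-0.02,0]
    - [0,-0.04,0]
    - [0,-0.05,0]
    - [0,-0.05,0]
  hand: [-1,-1,-1,-1]

```text
time: 24.1
tool_pos: [574.3, 142.5, 168.2]
tcp_rot: [-88.7, -30.1, 9.9]
ft_force: [2.9, -5.7, -1.2]
finger_gap: 34.9
```

```bash
python3 -c "
from h import *
lane_now()"
```

```text
lane tcp [ -0.3 -28.4  27. ] phi -2.8 Flane [ 0.8 -6.2 -1.8] T [-1.13  0.3   0.1 ]
```

move_arm:
  linear:
    - [0,0,0.004]
    - [0,0,0.008]
    - [0,0,0.008]
  twist:
    - [0,-0.01,0]
    - [0,-0.02,0]
    - [0,-0.02,0]
  hand: [-1,-1,-1]

```text
time: 24.35
tool_pos: [574.7, 143.9, 169.0]
tcp_rot: [-90.0, -30.2, 12.3]
ft_force: [2.3, -8.0, -1.5]
finger_gap: 34.7
```

```bash
python3 -c "
from h import *
lane_now()"
```

```text
lane tcp [  0.7 -27.2  27.3] phi -0.7 Flane [-0.4 -8.3 -1.6] T [-1.65  0.17  0.11]
```

move_arm:
  linear:
    - [0,0.002,0.006]
    - [0,0.002,0.008]
    - [0,0.002,0.008]
  twist:
    - [0,-0.01,0]
    - [0,-0.012,0]
    - [0,-0.012,0]
  hand: [-1,-1,-1]

```text
time: 24.6
tool_pos: [574.9, 144.3, 169.0]
tcp_rot: [-91.0, -30.2, 13.8]
ft_force: [-2.2, -14.6, 1.1]
finger_gap: 35.2
```

```bash
python3 -c "
from h import *
lane_now()"
```

```text
lane tcp [  1.  -26.8  27.2] phi 0.6 Flane [ -4.2 -13.8   3.7] T [-2.5   0.99 -0.02]
```

move_arm:
  linear:
    - [0,0,0]
    - [0,0,0]
    - [0,0,0]
    - [0,-0.1,0]
    - [0,-0.2,0]
    - [0,-0.3,0]
    - [-0.05,-0.35,-0.12]
    - [-0.1,-0.35,-0.24]
    - [-0.1,-0.35,-0.36]
    - [-0.1,-0.35,-0.48]
    - [-0.1,-0.35,-0.55]
    - [-0.1,-0.35,-0.55]
  twist:
    - [0,0,0]
    - [0,0,0]
    - [0,0,0]
    - [0,0,0]
    - [0,0,0]
    - [0,0,0]
    - [0,0,0]
    - [0,0,0]
    - [0,0,0]
    - [0,0,0]
    - [0,0,0]
    - [0,0,0]
  hand: [0.2,0.3,0.3,0.3,0.3,0.3,0.3,0.3,0.3,0.3,0.3,0.3]

```text
time: 25.6
tool_pos: [536.8, -36.9, 247.8]
tcp_rot: [-91.1, -30.2, 13.7]
ft_force: [0.6, -0.3, -0.5]
finger_gap: 55.5
```

```bash
python3 - <<'E'
from h import *
lane_now()
C=[]
for n,dx in(("top",2.0),("scene",-2.0)):
    F=[r.snapshot(n) for i in range(4)];s=F[0];f=np.mean([a["frame"].astype(float) for a in F],0).astype(np.uint8)
    S=5; xs=[(-34,-70),(34,-70),(34,75),(-34,75)]
    o=O-RL@[dx,0.6 if n=="top" else 0,0]
    P=np.array([o+RL@[x,y,7] for x,y in xs])@s["R"].T+s["t"];uv=(P@s["intrinsics"].T);uv=(uv[:,:2]/uv[:,2:]).astype(np.float32)
    dst=np.float32([[(y+70)*S,(34-x)*S] for x,y in xs])
    C.append(cv2.warpPerspective(f,cv2.getPerspectiveTransform(uv,dst),(145*S,68*S),flags=cv2.INTER_CUBIC)[:,:,::-1])
    cv2.imwrite("pics/%s8.png"%n,f[:,:,::-1])
cv2.imwrite("pics/c8.png",cv2.vconcat([c[20:300] for c in C]))
E
```

```text
lane tcp [ -27.4 -194.7  134.6] phi 0.5 Flane [ 0.2 -0.4 -0.7] T [ 0.02  0.22 -0.04]
```

View pics/c8.png

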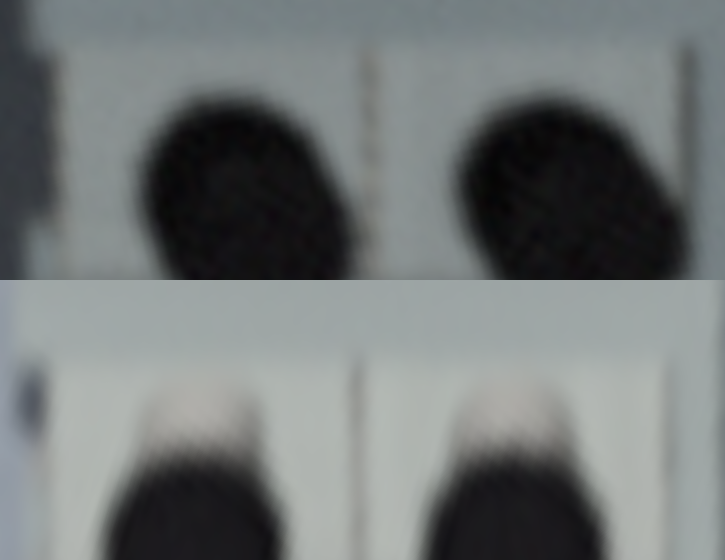

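View pics/scene8.png

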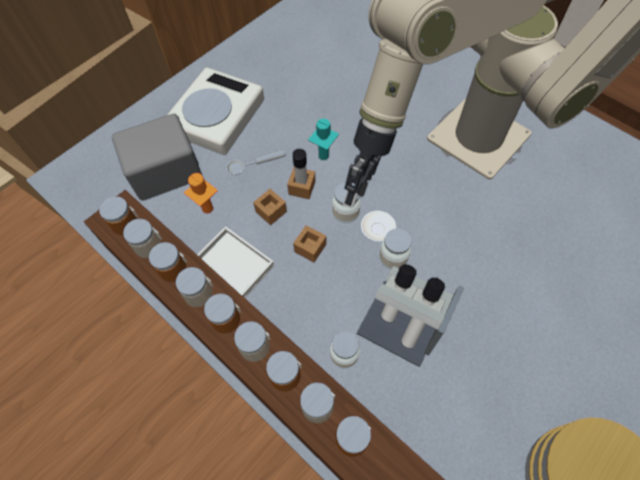

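```bash
python3 -c "
from h import *
print(r.hand_in())"
```

```text
the job is handed in; nothing more can be done
None
```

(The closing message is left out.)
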